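Open the sprung dust guard of a desktop engraver and hold it wide

ROBOT

A 6-joint arm with a two-finger parallel gripper is mounted at the origin on the work surface. World frame = base frame: x ahead of the robot, y to its left, z up, the work surface at z = 0. Lengths are in m, angles in rad, forces in N, time in s.
With the tool pointing down it reaches from about 0.275 to 0.725 m from the base axis. Payload 15.9 kg.
Tool frame: the origin (TCP) lies on the mounting face of the last link; the fingertips stand 173 mm ahead of it and the grasp point (between the pads) lies 155 mm ahead of it (env.tips_ahead is the distance from the TCP to the fingertips, in m); z points along the fingers, y is the line along which they close (so a half turn about z gives the same grasp; the last joint's range is limited). The gripper opens to 85 mm and grips with 20 to 120 N. Pads are 22 mm wide; open, the fingers measure 114 mm over their backs; the gripper's body (76 mm by 85 mm) begins 54 mm behind the grasp point. The pads swing forward as they close: fully open they stand 13 mm farther back than shut.
Start: joints at [-1.256, 0.213, -0.034, 1.323, 0, 1.571], TCP at [0.155, -0.475, 0.405] pointing down, gripper open.
Joint ranges: [-2.98, 2.98], [-0.74, 1.72], [-1.14, 1.35], [-2.1, 2.04], [-1.57, 1.44], [-3.14, 3.14]. Speed limits (rad/s): [1.89, 1.89, 2.39, 2.57, 3.14, 3.14].

INTERFACE

Orientations are given as a 3x3 rotation matrix whose columns are the frame's x, y, z axes.
In Python, from plant import env gives the robot as it stands.
- The arm moves only by the tool move_arm, never from a script. Its argument "commands" is a list that holds one entry, the list of rows, each a list of 5 numbers: the shift along the tool's x, y, z in units of 0.25 m (1.0 is 0.25 m), then the turn about the tool's z in units of 360 degrees (1.0 is 360 degrees), then the opening, from 0 (shut) to 1 (fully open). In form: [[[tx, ty, tz, roll, claw], ...]]. A call has 1 to 8 rows; each row shifts and turns the commanded pose from where the row before left it, along the tool's axes as they then stand; what a row does not reach is not made up. A row lasts 1/10 s, in which the tool goes at most 50 mm and 8.59 degrees, less where a joint would pass 70% of its speed; a pose out of reach is approached as far as the arm can. A call with a number of a shift or a turn outside -1 to 1 is refused whole. A call with a gripper value outside its range is refused whole. The fingers move at their own pace and stop on an object; "grip_force" is the grip in N (left out, the last holds). Time passes only in rows, so rows that do not move let the fingers close. It gives the time, the measured TCP pose, the force, the opening and the grip force at its end, in the units of the state.
- env.get_state(): the state, without advancing time (a new reading comes with each control period).
- env.grab_frame(name): name is "side" or "top" or "wrist"; returns the picture (400x640x3 uint8, blue, green, red); there is no depth.
- env.get_calibration(name): a dict with "mtx" (3x3 intrinsics, pixels), "rvec" (rotation vector, rad) and "tvec" (3), from world to camera coordinates, as OpenCV has them. Camera axes: x right, y down, z forward; pixel columns grow to the right and rows downward; lengths in m; the calibration is good to about 2 mm. A picture is of the moment at which its call begins: read the wrist's pose just before it. get_calibration takes no time and is no camera call; for the wrist camera it gives the pose at the moment of the call.
- env.job_done(): hands the job in; it is judged then, once.
Trained networks look in the newest picture that a camera, given by its name, has taken for a name from the list of things; names that differ only in an ending like _2 or _b are one class to them, and where a whole thing is asked for, a point or a joint stands for the part that bears it (a point fixed in the world has none). Each returns a list of dicts, best first, with "confidence" (0 to 1); they miss things now and then, are a little off and sometimes report something else, mostly with a low value. They report only what shows in the picture. A call takes as long as a camera call.
- env.look_for(camera, thing): "bbox" ([left, top, right, bottom] in pixels, round what is visible of it).
- env.trace(camera, thing): "pixels" (400x640 bool, what is visible of it) and "bbox" ([left, top, right, bottom] in pixels, round what is visible of it).
- env.landmark_of(camera, thing): "location" ([column, row] in pixels: a listed point, or the origin of a listed thing).
The state is a dict: "t": time; "joint_pos": joint angles; "qd": joint speeds; "joint_efforts": joint torques, N m; "position": TCP position; "eef_rot": TCP orientation; "contact_force": force on the tool from outside, world axes, zero at the start; "moment": the same for the moment, N m; "gripper_width": opening from 0.0 (shut) to 1.0 (fully open); "grasp_force": force on a finger pad.
Only numpy, scipy, OpenCV 4.12 (cv2) and the standard library are available. Lean on these libraries where they do the work, as an engineer would, in place of code of your own. Each camera call takes 0.05 s, during which the arm holds its last target. There are 200 camera calls.

TASK

The dust guard of the green desktop engraver is shut. Squeeze the red catch until its bolt is fully drawn, then do the same with the yellow catch; then take the gate by its orange round post, swing it out past its click until it stands roughly square to where it was shut, and finish while still gripping the post and holding the gate wide there, because it springs back if let go. Leave the wooden blank, the motor and the blue jar where they are.

Things in the scene. Friction and masses are not known exactly. Their poses are not given: they have to be found in the camera images.
- engraver: Green desktop engraver, fixed. Origin: on the table, on the vertical hinge axis of its guard gate. Its x axis runs along the shut gate from hinge to free end, z up; bed (290 x 300 mm) and gantry are on its +y side. Gantry with red spindle, up to 290 mm high, stands 185 mm and more behind the gate line (+y). Rail with the catches: y 25 to 45 mm, top 100 mm above the table.
- gate (a joint): Gate angle (rad): 0 shut along the engraver's +x, growing as the free end swings to its -y side (clockwise from above), stop at 1.75. Clear panel in aluminium frame, 235 mm long, 8 thick, 12 to 100 mm above the table. A spring pulls it shut: about 1 N at the post when shut, 3.5 N wide; a brass detent adds up to about 4 N between 0.5 and 0.9 rad. The bolts block it (2 mm play).
- gate_post: Orange round upright grip on the gate's top edge, 18 mm diameter, 215 mm from the hinge axis. Origin on its axis at its foot, 100 mm above the table; its top is 150 mm above the table. It is a sleeve that turns freely on its pin, so the fingers need not turn as the gate swings.
- red_catch: Fixed base of the red squeeze catch, on the rail; axes as the engraver's. Origin at its underside, 100 mm above the table, at engraver x = 40 or 135 mm (yellow has the other place), y = 35 mm. Base plate 4 mm high, x -25 to 29 mm. Its dark upright steel plate does not move: outer face at x = -22 mm, 22 mm wide (y), 6 thick, top 44 mm above the origin.
- yellow_catch: Fixed base of the yellow squeeze catch; same shape and frame as the red one.
- red_bolt (a joint): Draw of the red bolt (m): 0 shut (starts at 0 to 1.5 mm), 0.012 fully drawn; frees the gate from about 8.5 mm on. Drawn by squeezing its coloured thumb plate towards the dark fixed plate. Moves stiffly (about 6 N) and stays where it is put. Over both plates 42 mm shut, 30 mm drawn.
- yellow_bolt (a joint): Draw of the yellow bolt (m), like the red one.
- red_thumb (a point): Middle of the top outer edge of the red thumb plate, 142 mm above the table (outer face at x = +20 mm of the catch when shut, +8 mm drawn; 22 mm wide). For full travel, centre the fingers between the plates' final places, at x = -7 mm of the catch. Lower down its bolt arm runs to -y over the gate, top 113 mm above the table, past steel strikers that stand 16 mm up from the gate's top edge.
- yellow_thumb (a point): Middle of the top outer edge of the yellow thumb plate, 142 mm above the table; like the red one.
- blank: Wooden blank 90 x 70 x 8 mm lying on the engraver's bed, behind the rail. Origin under its centre. Leave alone.
- motor: Spare stepper motor 42 x 42 x 40 mm with a thin shaft up to 62 mm, on the table. Origin under its centre. Leave alone.
- tin: Small blue jar with a green lid, 60 mm diameter, 65 mm high, on the table. Origin under its centre. Leave alone.

How it is judged:
On the way, in this order (a step that is already met when the one before it is completed fails the run):
1. the red bolt is drawn (9 mm or more) while the yellow one is still shut (value of joint red_bolt above 0.009 m and value of joint yellow_bolt below 0.004 m), for 0.2 s.
2. the yellow bolt is drawn too (9 mm or more), the gate still shut (value of joint each of yellow_bolt, red_bolt above 0.009 m and value of joint gate below 0.3 rad), for 0.2 s.
3. the gate has swung past its detent (more than 1.0 rad) (value of joint gate above 1 rad), for 0.1 s.
At the end, for the whole second after the job is handed in: The gate stands open by more than 1.25 rad (72 degrees) and still (under 0.1 rad/s), the fingers hold its post with more than 2 N, both bolts are drawn 9 mm or more, and blank, motor and jar are within 20 mm of where they started (value of joint gate above 1.25 rad and velocity of joint gate between -0.1 and 0.1 rad/s and contact force between the fingers and gate_post above 2 N and value of joint each of red_bolt, yellow_bolt above 0.009 m and distance of each of blank, motor, tin from where it was at the start of the episode below 0.02 m); the arm keeps its last pose, push and grip.
It fails at once if blank, motor or jar is shifted by more than 30 mm (distance of any of blank, motor, tin from where it was at the start of the episode above 0.03 m).
It also fails if it takes over 58 s, if anything falls off the work surface, if the arm or the gripper's body presses on something with over 40 N, if the wrist force passes 120 N, or if a joint passes its speed limit or range.

## Working session

There is one attempt and no reset: what is moved stays moved. The work goes in short steps, Python scripts to look and compute and a tool call to move; the robot and the scene stay as the last step left them, time stands still between calls to the robot, and variables do not carry over. Pictures are saved under pics/ and viewed, at most 10 in all, crops included, and the job is handed in when it is done.

Besides the shell and the picture viewer there is one more tool, called after "Call:" as name(argument=value, ...) on one line, values as JSON. move_arm: Moves the arm, as the interface text tells. Its arguments: {"type":"object","properties":{"commands":{"type":"array","items":{"type":"array","items":{"type":"array","items":{"type":"number","minimum":-1,"maximum":1}}}},"grip_force":{"type":"number"}},"required":["commands"]}

```bash
mkdir -p pics; ls; python3 - <<'E'
from plant import env
import cv2,numpy as np
for c in ("top","side"):
    im=env.grab_frame(c); cv2.imwrite(f"pics/{c}0.png",im)
    for n in ("engraver","gate_post","red_catch","yellow_catch","red_thumb","yellow_thumb","motor","tin","blank"):
        r=env.landmark_of(c,n)
        print(c,n,[(np.round(a["location"],1).tolist(),round(a["confidence"],2)) for a in r[:2]])
s=env.get_state();print(s)
E
```

```text
pics
top engraver [([285.1, 221.1], 0.74)]
top gate_post [([273.5, 137.4], 0.67)]
top red_catch [([269.9, 199.7], 0.84)]
top yellow_catch [([262.8, 169.0], 0.61)]
top red_thumb [([266.7, 190.1], 0.62)]
top yellow_thumb [([256.2, 154.9], 0.55)]
top motor [([419.7, 266.6], 0.57)]
top tin [([418.4, 169.4], 0.8)]
top blank [([214.7, 192.5], 0.72)]
side engraver [([343.1, 247.7], 0.75)]
side gate_post [([246.4, 218.0], 0.53)]
side red_catch [([328.8, 236.9], 0.56), ([314.2, 222.3], 0.29)]
side yellow_catch [([279.2, 231.8], 0.98)]
side red_thumb [([315.8, 222.7], 0.55)]
side yellow_thumb [([267.8, 222.9], 0.45)]
side motor [([403.2, 146.3], 0.86)]
side tin [([309.5, 133.2], 0.71), ([399.9, 148.5], 0.37)]
side blank [([293.3, 309.3], 0.88)]
{'t': 1.0, 'joint_pos': array([-1.25598767e+00,  2.12912403e-01, -3.43981669e-02,  1.32348159e+00,
       -1.32330155e-05,  1.57082054e+00]), 'qd': array([ 6.56391315e-04,  1.25176040e-03, -2.41686161e-04, -7.47406822e-04,
        9.56915324e-05,  4.40477650e-04]), 'joint_efforts': array([-3.43034277e-03, -6.85967588e+01,  4.87335348e+01,  9.42173392e-04,
        7.37629716e-05,  8.19621005e-05]), 'position': array([ 0.15481357, -0.47542253,  0.40470036]), 'eef_rot': array([[ 9.50863140e-01,  3.09611513e-01, -1.12922388e-05],
       [ 3.09611513e-01, -9.50863140e-01, -8.06023318e-06],
       [-1.32329146e-05,  4.16797151e-06, -1.00000000e+00]]), 'contact_force': array([-0.04912642,  0.24773431, -0.24455916]), 'moment': array([-0.02728219, -0.01057421,  0.00372442]), 'grasp_force': 0.0, 'gripper_width': 0.9983047576001395}
```

```bash
cat > h.py <<'E'
import numpy as np,cv2
from scipy.optimize import least_squares
def proj(c,P):
    return cv2.projectPoints(np.float64(P).reshape(-1,3),c["rvec"],c["tvec"],c["mtx"],None)[0].reshape(-1,2)
def ray(c,uv,z):
    R=cv2.Rodrigues(np.float64(c["rvec"]))[0]; C=-R.T@np.ravel(c["tvec"])
    d=R.T@np.linalg.solve(c["mtx"],[uv[0],uv[1],1]); return C+d*(z-C[2])/d[2]
def pose(p):
    c,s=np.cos(p[2]),np.sin(p[2]); return np.array([[c,-s,0],[s,c,0],[0,0,1]]),np.array([p[0],p[1],0])
def fit(obs,init):
    # obs: (cal, local xyz, uv)
    def f(p):
        R,t=pose(p); return np.concatenate([proj(c,R@np.array(l)+t)[0]-uv for c,l,uv in obs])
    return least_squares(f,init,loss="soft_l1"),f
E
python3 - <<'E'
from plant import env
from h import *
ct,cs=env.get_calibration("top"),env.get_calibration("side")
T={"e":(285.1,221.1),"p":(273.5,137.4),"r":(269.9,199.7),"y":(262.8,169.0),"rt":(266.7,190.1),"yt":(256.2,154.9)}
S={"e":(343.1,247.7),"p":(246.4,218),"r":(328.8,236.9),"y":(279.2,231.8),"rt":(315.8,222.7),"yt":(267.8,222.9)}
z={"e":0,"p":.1,"r":.1,"y":.1,"rt":.142,"yt":.142}
for k in z: print(k,ray(ct,T[k],z[k]).round(4),ray(cs,S[k],z[k]).round(4))
L={"e":(0,0,0),"p":(.215,0,.1),"r":(.04,.035,.1),"y":(.135,.035,.1),"rt":(.06,.035,.142),"yt":(.155,.035,.142)}
obs=[(c,L[k],np.array(D[k])) for c,D in((ct,T),(cs,S)) for k in L]
e=ray(ct,T["e"],0);p=ray(ct,T["p"],.1)
r,f=fit(obs,[e[0],e[1],np.arctan2(p[1]-e[1],p[0]-e[0])])
print(r.x.round(4),f(r.x).reshape(-1,2).round(1).tolist())
for k,u in(("motor",(419.7,266.6)),("tin",(418.4,169.4)),("blank",(214.7,192.5))):print(k,ray(ct,u,0).round(3))
a,b=(cv2.imread(f"pics/{c}0.png") for c in("top","side"))
cv2.imwrite("pics/crop.png",np.vstack([cv2.resize(a[100:250,170:460],(800,300))[:, :],cv2.resize(b[110:330,200:480],(800,300))])[:600])
E
```

```text
e [0.4753 0.0669 0.    ] [0.4703 0.067  0.    ]
p [0.6829 0.0938 0.1   ] [0.6824 0.0929 0.1   ]
r [0.5187 0.0989 0.1   ] [0.5006 0.1065 0.1   ]
y [0.5983 0.1191 0.1   ] [0.6046 0.1137 0.1   ]
rt [0.5354 0.1025 0.142 ] [0.5284 0.1049 0.142 ]
yt [0.6236 0.1307 0.142 ] [0.6222 0.1234 0.142 ]
[0.4729 0.0652 0.1338] [[0.6, 0.9], [-0.0, -1.1], [-2.6, 4.2], [0.5, -1.4], [-2.3, 3.1], [4.1, 0.7], [-1.0, -0.8], [-1.8, 0.1], [-3.4, -1.1], [0.7, 1.9], [0.1, 1.3], [0.5, -1.1]]
motor [ 0.353 -0.302  0.   ]
tin [ 0.625 -0.309  0.   ]
blank [0.554 0.265 0.   ]
```

View pics/top0.png

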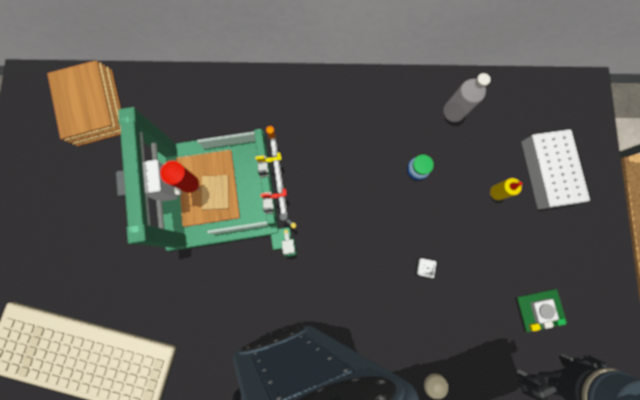

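View pics/side0.png

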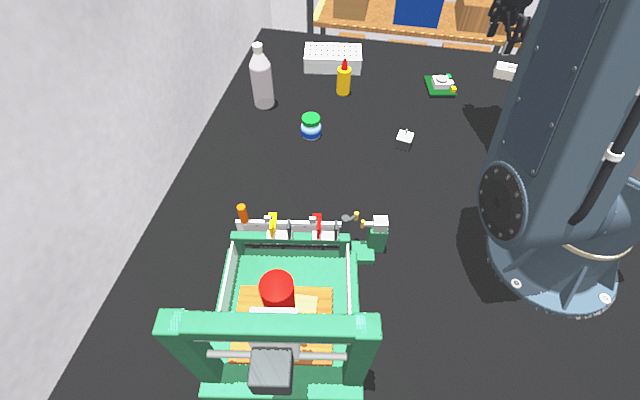

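```bash
cat >> h.py <<'E'
def yaw_of(R): return np.arctan2(R[1,1],R[0,1])
def plan(s,target,yaw,n,claw):
    """rows from state s to TCP target/tool-y yaw, straight line, n rows (level tool)"""
    p=np.array(s["position"]);y0=yaw_of(s["eef_rot"]);d=(np.array(target)-p)/n;dy=(yaw-y0)/n
    rows=[]
    for i in range(n):
        a=y0+i*dy;Y=np.array([np.cos(a),np.sin(a),0]);X=np.array([-Y[1],Y[0],0])
        rows.append([round(float(v),3) for v in (d@X/.25,d@Y/.25,-d[2]/.25,-dy/(2*np.pi))]+[claw])
    print("from",p.round(4),"yaw",round(y0,4),"n",n,"step",np.linalg.norm(d).round(3),"turn",np.degrees(dy).round(2))
    for k in range(0,n,8): print(str(rows[k:k+8]).replace(" ",""))
E
python3 - <<'E'
from plant import env
from h import *
plan(env.get_state(),[.54,.06,.42],.134,16,1)
E
```

```text
from [ 0.1548 -0.4754  0.4047] yaw -1.256 n 16 step 0.041 turn 4.98
[[0.133,-0.097,-0.004,-0.014,1],[0.141,-0.086,-0.004,-0.014,1],[0.148,-0.073,-0.004,-0.014,1],[0.154,-0.06,-0.004,-0.014,1],[0.158,-0.046,-0.004,-0.014,1],[0.162,-0.032,-0.004,-0.014,1],[0.164,-0.018,-0.004,-0.014,1],[0.165,-0.004,-0.004,-0.014,1]]
[[0.165,0.01,-0.004,-0.014,1],[0.163,0.025,-0.004,-0.014,1],[0.16,0.039,-0.004,-0.014,1],[0.156,0.052,-0.004,-0.014,1],[0.151,0.066,-0.004,-0.014,1],[0.145,0.079,-0.004,-0.014,1],[0.138,0.091,-0.004,-0.014,1],[0.129,0.102,-0.004,-0.014,1]]
```

Call:
move_arm(commands=[[[0.133,-0.097,-0.004,-0.014,1],[0.141,-0.086,-0.004,-0.014,1],[0.148,-0.073,-0.004,-0.014,1],[0.154,-0.06,-0.004,-0.014,1],[0.158,-0.046,-0.004,-0.014,1],[0.162,-0.032,-0.004,-0.014,1],[0.164,-0.018,-0.004,-0.014,1],[0.165,-0.004,-0.004,-0.014,1]]])

```text
t: 1.8
position: [0.3473, -0.2055, 0.4129]
eef_rot: [[0.522, 0.853, 0.0], [0.853, -0.522, -0.0], [-0.0, 0.001, -1.0]]
contact_force: [0.8, -1.5, -0.5]
gripper_width: 0.995
grasp_force: 0.0
```

Call:
move_arm(commands=[[[0.165,0.01,-0.004,-0.014,1],[0.163,0.025,-0.004,-0.014,1],[0.16,0.039,-0.004,-0.014,1],[0.156,0.052,-0.004,-0.014,1],[0.151,0.066,-0.004,-0.014,1],[0.145,0.079,-0.004,-0.014,1],[0.138,0.091,-0.004,-0.014,1],[0.129,0.102,-0.004,-0.014,1]]])

```text
t: 2.6
position: [0.5367, 0.0647, 0.4208]
eef_rot: [[-0.155, 0.988, 0.0], [0.988, 0.155, -0.0], [-0.0, 0.0, -1.0]]
contact_force: [1.8, -0.7, 0.6]
gripper_width: 0.999
grasp_force: 0.0
```

```bash
python3 - <<'E'
from plant import env
from h import *
s=env.get_state();print(s["t"],s["position"],yaw_of(s["eef_rot"]),s["qd"].round(2))
c=env.get_calibration("wrist");np.savez("w1.npz",**c)
im=env.grab_frame("wrist");cv2.imwrite("pics/w1.png",im)
L={"gate_post":(.215,0,.1),"red_catch":(.04,.035,.1),"yellow_catch":(.135,.035,.1),"red_thumb":(.06,.035,.142),"yellow_thumb":(.155,.035,.142)}
R,t=pose([.4729,.0652,.1338])
for n in L:
    r=env.landmark_of("wrist",n)
    print(n,[(np.round(a["location"],1).tolist(),round(a["confidence"],2),ray(c,a["location"],L[n][2]).round(4).tolist()) for a in r[:2]],proj(c,R@np.array(L[n])+t).round(0))
E
```

```text
2.6 [0.53672224 0.06469117 0.42077566] 0.15529352566613 [ 0.59  0.56  0.77  0.21 -0.   -0.28]
gate_post [([487.7, 179.4], 0.93, [0.6857, 0.0996, 0.1])] [[486. 185.]]
red_catch [([297.1, 142.1], 0.9, [0.5064, 0.106, 0.1]), ([318.6, 149.6], 0.5, [0.5265, 0.1023, 0.1])] [[299. 143.]]
yellow_catch [([401.5, 144.0], 0.93, [0.5995, 0.1188, 0.1])] [[404. 145.]]
red_thumb [] [[321. 149.]]
yellow_thumb [([440.8, 150.4], 0.98, [0.6198, 0.1209, 0.142])] [[443. 151.]]
```

View pics/w1.png

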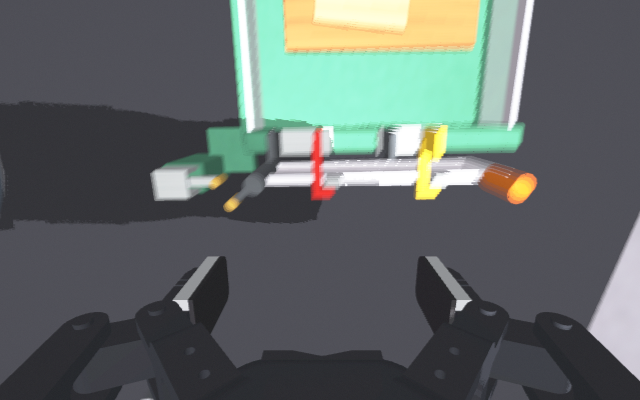

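```bash
python3 - <<'E'
from plant import env
from h import *
s=env.get_state();print(s["t"],s["position"],yaw_of(s["eef_rot"]),s["qd"].round(3))
c=env.get_calibration("wrist")
im=env.grab_frame("wrist");cv2.imwrite("pics/w2.png",im)
L={"engraver":(0,0,0),"gate_post":(.215,0,.1),"red_catch":(.04,.035,.1),"yellow_catch":(.135,.035,.1),"red_thumb":(.06,.035,.142),"yellow_thumb":(.155,.035,.142)}
obs=[];ns=[]
for n in L:
    r=env.landmark_of("wrist",n)
    print(n,[(np.round(a["location"],1).tolist(),round(a["confidence"],2),ray(c,a["location"],L[n][2]).round(4).tolist()) for a in r[:2]])
    if r and r[0]["confidence"]>.5: obs.append((c,L[n],np.array(r[0]["location"])));ns.append(n)
r,f=fit(obs,[.4729,.0652,.1338]);print(r.x.round(4));print(ns,f(r.x).reshape(-1,2).round(1).tolist())
R,t=pose(r.x)
v=im.copy()
# overlay: catch plate top corners, post top
P=[]
for x0 in(.04,.135):
    for x in(-.022,-.016): P+=[(x0+x,.024,.144),(x0+x,.046,.144)]
    for x in(.020,): P+=[(x0+x,.024,.142),(x0+x,.046,.142)]
P+=[(.215+.009*np.cos(a),.009*np.sin(a),.15) for a in np.arange(0,6.3,.8)]
for q in proj(c,np.array(P)@R.T+t): cv2.circle(v,tuple(int(k) for k in np.round(q*1)),1,(255,0,255),-1)
cv2.imwrite("pics/w2c.png",cv2.resize(v[90:230,230:570],(800,330),interpolation=cv2.INTER_CUBIC))
E
```

```text
2.9 [0.53564133 0.06238322 0.42075079] 0.15023667046093517 [-0.011 -0.008 -0.008 -0.     0.001 -0.   ]
engraver [([272.3, 165.9], 0.81, [0.4725, 0.061, 0.0])]
gate_post [([268.4, 163.2], 0.68, [0.4819, 0.0809, 0.1]), ([487.3, 175.4], 0.62, [0.6831, 0.1, 0.1])]
red_catch [([298.4, 140.4], 0.74, [0.5064, 0.1054, 0.1])]
yellow_catch [([403.2, 141.2], 0.75, [0.5995, 0.1188, 0.1])]
red_thumb [([320.5, 146.8], 0.97, [0.5264, 0.1069, 0.142])]
yellow_thumb [([446.6, 148.2], 0.97, [0.6228, 0.1204, 0.142])]
[0.4726 0.0626 0.162 ]
['engraver', 'gate_post', 'red_catch', 'yellow_catch', 'red_thumb', 'yellow_thumb'] [[0.2, -1.3], [219.8, 15.3], [-0.2, 2.0], [0.8, -0.1], [-0.4, -0.0], [-3.1, -2.9]]
```

View pics/w2c.png

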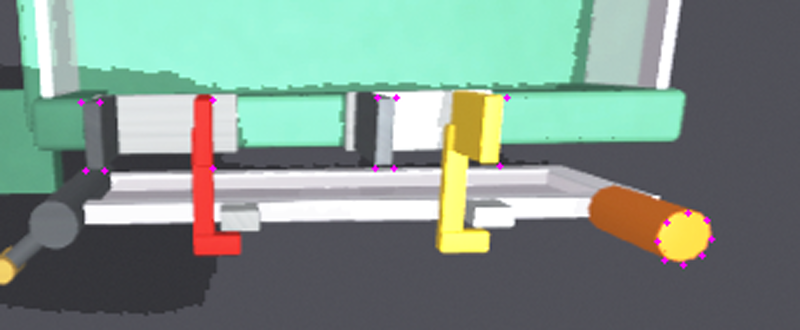

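```bash
python3 - <<'E'
from plant import env
from h import *
c=env.get_calibration("wrist")
o=[((0,0,0),(272.3,165.9)),((.215,0,.1),(487.3,175.4)),((.04,.035,.1),(298.4,140.4)),((.135,.035,.1),(403.2,141.2)),((.06,.035,.142),(320.5,146.8))]
k=lambda u,v:(230+u*340/800,90+v*140/330)
o+=[((.018,.024,.144),k(86,169)),((.024,.024,.144),k(104,169)),((.113,.024,.144),k(375,167)),((.119,.024,.144),k(393,167)),((.215,0,.15),k(685,236)),((.06,.024,.142),k(212,167)),((.024,.046,.144),k(103,98)),((.119,.046,.144),k(391,96))]
r,f=fit([(c,l,np.array(u)) for l,u in o],[.4729,.0652,.1338]);print(r.x.round(4));print(f(r.x).reshape(-1,2).round(1).tolist())
R,t=pose(r.x)
for n,l in (("red",(.031,.035,0)),("yel",(.126,.035,0)),("post",(.215,0,0))): print(n,(R@np.array(l)+t).round(4))
q=R@np.array((.031,.035,0))+t
plan(env.get_state(),[q[0],q[1],.34],r.x[2],4,1)
E
```

```text
[0.4731 0.0629 0.1653]
[[0.4, -1.3], [1.0, 2.4], [-0.1, 1.8], [0.8, -0.6], [-0.2, -0.3], [-0.2, 0.2], [-0.1, 0.1], [-0.5, -0.8], [-0.4, -0.9], [-0.4, 0.1], [0.4, -0.1], [-1.3, 1.2], [1.9, 0.1]]
red [0.4979 0.1026 0.    ]
yel [0.5916 0.1182 0.    ]
post [0.6852 0.0983 0.    ]
from [0.5358 0.0626 0.4209] yaw 0.1507 n 4 step 0.024 turn 0.21
[[0.045,-0.031,0.081,-0.001,1],[0.045,-0.031,0.081,-0.001,1],[0.045,-0.031,0.081,-0.001,1],[0.046,-0.031,0.081,-0.001,1]]
```

Call:
move_arm(commands=[[[0.045,-0.031,0.081,-0.001,1],[0.045,-0.031,0.081,-0.001,1],[0.045,-0.031,0.081,0,1],[0.046,-0.031,0.081,0,1],[0,0,0,0,1],[0,0,0,0,1],[0,0,0,0,1]]])

```text
t: 3.95
position: [0.4989, 0.1024, 0.3409]
eef_rot: [[-0.163, 0.987, 0.002], [0.987, 0.163, 0.0], [-0.0, 0.002, -1.0]]
contact_force: [-0.4, 0.2, -0.4]
gripper_width: 0.995
grasp_force: 0.0
```

```bash
python3 - <<'E'
from plant import env
from h import *
s=env.get_state()
plan(s,[.4979,.1026,.295],.1653,2,1)
c=env.get_calibration("wrist")
im=env.grab_frame("wrist");R,t=pose([.4731,.0629,.1653]);v=im.copy()
P=[(x,y,z) for x,z in((.018,.144),(.024,.144),(.060,.142)) for y in(.024,.046)]
for q in proj(c,np.array(P)@R.T+t): cv2.circle(v,tuple(int(k) for k in np.round(q)),1,(255,0,255),-1)
cv2.imwrite("pics/w3.png",v)
E
```

```text
from [0.4989 0.1024 0.3409] yaw 0.1636 n 2 step 0.023 turn 0.05
[[0.001,-0.002,0.092,-0.0,1],[0.001,-0.002,0.092,-0.0,1]]
```

View pics/w3.png

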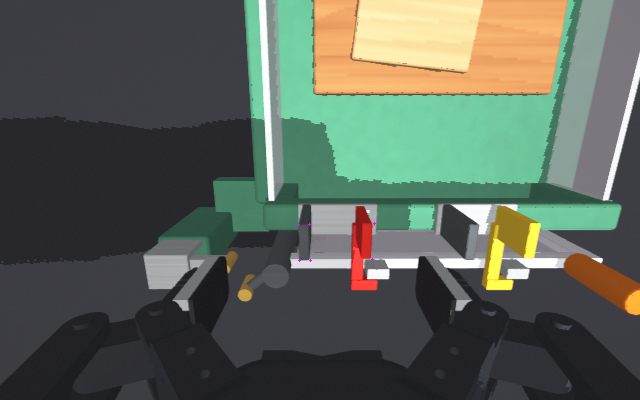

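Call:
move_arm(commands=[[[0.001,-0.002,0.092,0,1],[0.001,-0.002,0.092,0,1],[0,0,0,0,1],[0,0,0,0,0.5],[0,0,0,0,0.5],[0,0,0,0,0.5],[0,0,0,0,0.5]]], grip_force=30)

```text
t: 4.7
position: [0.4985, 0.1033, 0.2956]
eef_rot: [[-0.163, 0.987, 0.004], [0.987, 0.163, 0.001], [0.0, 0.005, -1.0]]
contact_force: [5.4, 0.8, 5.1]
gripper_width: 0.5
grasp_force: 3.0
```

Call:
move_arm(commands=[[[0,0,0,0,0],[0,0,0,0,0],[0,0,0,0,0],[0,0,0,0,0],[0,0,0,0,0],[0,0,0,0,0]]])

```text
t: 5.3
position: [0.4992, 0.1035, 0.2961]
eef_rot: [[-0.163, 0.987, 0.007], [0.987, 0.163, 0.001], [0.0, 0.007, -1.0]]
contact_force: [9.9, 1.2, 6.2]
gripper_width: 0.338
grasp_force: 31.5
```

```bash
python3 - <<'E'
from plant import env
from h import *
s=env.get_state();print(s["gripper_width"]*85,s["grasp_force"],s["contact_force"],s["position"])
cv2.imwrite("pics/w4.png",env.grab_frame("wrist")[150:330,150:560])
E
```

```text
28.73549494148635 31.489593386650085 [9.90785223 1.16569612 6.24121011] [0.49917352 0.10345858 0.29612545]
```

View pics/w4.png

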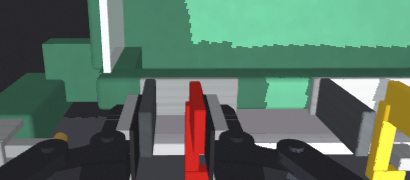

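Call:
move_arm(commands=[[[0,0,0,0,1],[0,0,0,0,1],[0,0,0,0,1],[0,0,0,0,1],[0,0,-0.1,0,1],[0,0,-0.1,0,1],[0,0,0,0,1]]])

```text
t: 6.05
position: [0.4978, 0.1032, 0.3466]
eef_rot: [[-0.163, 0.987, 0.004], [0.987, 0.163, 0.001], [0.0, 0.004, -1.0]]
contact_force: [0.4, -0.3, -0.6]
gripper_width: 0.999
grasp_force: 0.0
```

```bash
python3 - <<'E'
from plant import env
from h import *
s=env.get_state();print(s["gripper_width"],s["contact_force"])
plan(s,[.5916,.1182,.345],.1653,3,1)
E
```

```text
0.9992622011392432 [ 0.36780177 -0.29528208 -0.56656746]
from [0.4978 0.1032 0.3466] yaw 0.164 n 3 step 0.032 turn 0.03
[[-0.001,0.127,0.002,-0.0,1],[-0.001,0.127,0.002,-0.0,1],[-0.001,0.127,0.002,-0.0,1]]
```

Call:
move_arm(commands=[[[-0.001,0.127,0.002,0,1],[-0.001,0.127,0.002,0,1],[-0.001,0.127,0.002,0,1],[0,0,0,0,1],[0,0,0,0,1],[0,0,0,0,1]]])

```text
t: 6.65
position: [0.5905, 0.1178, 0.3419]
eef_rot: [[-0.163, 0.987, -0.001], [0.987, 0.163, -0.0], [0.0, -0.001, -1.0]]
contact_force: [-0.4, -0.0, 0.1]
gripper_width: 0.999
grasp_force: 0.0
```

```bash
python3 - <<'E'
from plant import env
from h import *
s=env.get_state();plan(s,[.5916,.1182,.295],.1653,2,1)
c=env.get_calibration("wrist")
im=env.grab_frame("wrist");R,t=pose([.4731,.0629,.1653]);v=im.copy()
P=[(x,y,z) for x,z in((.113,.144),(.119,.144),(.155,.142)) for y in(.024,.046)]+[(.215,0,.15)]
for q in proj(c,np.array(P)@R.T+t): cv2.circle(v,tuple(int(k) for k in np.round(q)),1,(255,0,255),-1)
cv2.imwrite("pics/w5.png",v)
E
```

```text
from [0.5905 0.1178 0.3419] yaw 0.164 n 2 step 0.023 turn 0.04
[[0.0,0.002,0.094,-0.0,1],[0.0,0.002,0.094,-0.0,1]]
```

View pics/w5.png

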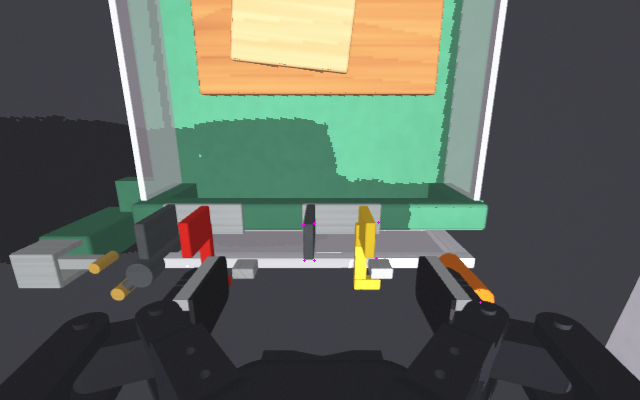

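Call:
move_arm(commands=[[[0,0.002,0.094,0,1],[0,0.002,0.094,0,1],[0,0,0,0,1],[0,0,0,0,0.5],[0,0,0,0,0.5],[0,0,0,0,0.5],[0,0,0,0,0.5]]], grip_force=30)

```text
t: 7.4
position: [0.5932, 0.1182, 0.2971]
eef_rot: [[-0.163, 0.987, 0.004], [0.987, 0.163, 0.001], [0.0, 0.004, -1.0]]
contact_force: [4.8, 0.6, 4.1]
gripper_width: 0.501
grasp_force: 2.7
```

Call:
move_arm(commands=[[[0,0,0,0,0],[0,0,0,0,0],[0,0,0,0,0],[0,0,0,0,0],[0,0,0,0,0],[0,0,0,0,0]]])

```text
t: 8.0
position: [0.5934, 0.1183, 0.2974]
eef_rot: [[-0.163, 0.987, 0.005], [0.987, 0.163, 0.001], [0.0, 0.005, -1.0]]
contact_force: [5.7, 0.9, 6.7]
gripper_width: 0.335
grasp_force: 30.3
```

Call:
move_arm(commands=[[[0,0,0,0,1],[0,0,0,0,1],[0,0,0,0,1],[0,0,0,0,1],[0,0,-0.12,0,1],[0,0,-0.12,0,1],[0,0,0,0,1]]])

```text
t: 8.7
position: [0.5929, 0.1182, 0.3591]
eef_rot: [[-0.163, 0.987, 0.005], [0.987, 0.163, 0.001], [0.0, 0.005, -1.0]]
contact_force: [0.8, -0.1, -0.3]
gripper_width: 1.001
grasp_force: 0.0
```

```bash
python3 - <<'E'
from plant import env
from h import *
s=env.get_state();print(s["gripper_width"],s["contact_force"])
plan(s,[.6852,.0983,.355],.1653,3,1)
E
```

```text
1.0008270318325105 [ 0.84721289 -0.13817588 -0.33707622]
from [0.5929 0.1182 0.3591] yaw 0.164 n 3 step 0.031 turn 0.02
[[-0.046,0.117,0.005,-0.0,1],[-0.046,0.117,0.005,-0.0,1],[-0.046,0.117,0.005,-0.0,1]]
```

Call:
move_arm(commands=[[[-0.046,0.117,0.005,0,1],[-0.046,0.117,0.005,0,1],[-0.046,0.117,0.005,0,1],[0,0,0,0,1],[0,0,0,0,1],[0,0,0,0,1]]])

```text
t: 9.3
position: [0.6839, 0.0985, 0.3513]
eef_rot: [[-0.163, 0.987, -0.001], [0.987, 0.163, 0.0], [0.0, -0.001, -1.0]]
contact_force: [-0.5, 0.2, -0.0]
gripper_width: 0.999
grasp_force: 0.0
```

```bash
python3 - <<'E'
from plant import env
from h import *
s=env.get_state();plan(s,[.6852,.0983,.29],.1653,3,1)
c=env.get_calibration("wrist")
im=env.grab_frame("wrist");R,t=pose([.4731,.0629,.1653]);v=im.copy()
P=[(x,y,z) for x,z in((.113,.144),(.119,.144),(.143,.142),(.018,.144),(.024,.144),(.048,.142)) for y in(.024,.046)]+[(.215+.009*np.cos(a),.009*np.sin(a),.15) for a in np.arange(0,6.3,.8)]
for q in proj(c,np.array(P)@R.T+t): cv2.circle(v,tuple(int(k) for k in np.round(q)),1,(255,0,255),-1)
cv2.imwrite("pics/w6.png",v)
E
```

```text
from [0.6839 0.0985 0.3513] yaw 0.1642 n 3 step 0.02 turn 0.02
[[-0.001,0.002,0.082,-0.0,1],[-0.001,0.002,0.082,-0.0,1],[-0.001,0.002,0.082,-0.0,1]]
```

View pics/w6.png

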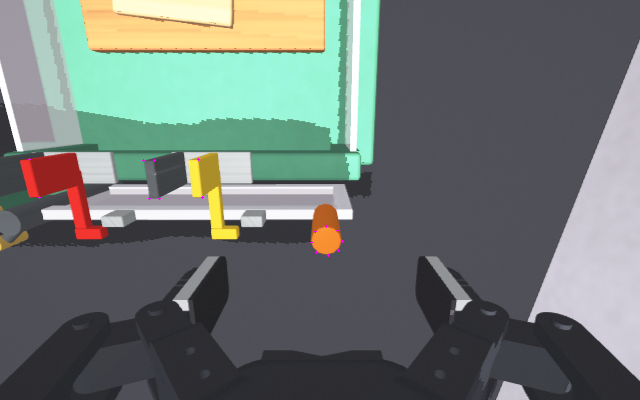

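Call:
move_arm(commands=[[[-0.001,0.002,0.082,0,1],[-0.001,0.002,0.082,0,1],[-0.001,0.002,0.082,0,1],[0,0,0,0,1],[0,0,0,0,0.4],[0,0,0,0,0.4],[0,0,0,0,0.4],[0,0,0,0,0]]], grip_force=70)

```text
t: 10.15
position: [0.6862, 0.0979, 0.2908]
eef_rot: [[-0.163, 0.987, 0.001], [0.987, 0.163, 0.0], [-0.0, 0.001, -1.0]]
contact_force: [0.4, 0.7, -0.0]
gripper_width: 0.334
grasp_force: 0.0
```

Call:
move_arm(commands=[[[0,0,0,0,0],[0,0,0,0,0],[0,0,0,0,0],[0,0,0,0,0]]])

```text
t: 10.55
position: [0.6861, 0.0979, 0.2906]
eef_rot: [[-0.163, 0.987, 0.001], [0.987, 0.163, 0.0], [0.0, 0.001, -1.0]]
contact_force: [-0.8, -0.5, 5.4]
gripper_width: 0.192
grasp_force: 68.1
```

```bash
cat > arc.py <<'E'
from plant import env
from h import *
import sys
a1,n=float(sys.argv[1]),int(sys.argv[2])
s=env.get_state();p=s["position"][:2];y=yaw_of(s["eef_rot"])
h=np.array([.4731,.0629]);d=p-h;a0=.1653-np.arctan2(d[1],d[0])
print("gate",a0,"radius",np.hypot(*d),s["contact_force"].round(1))
A=.1653-np.linspace(a0,a1,n+1);Q=h+.2155*np.c_[np.cos(A),np.sin(A)]
Q[0]=p;D=np.diff(Q,axis=0)/.25
Y=np.array([np.cos(y),np.sin(y)]);X=np.array([-Y[1],Y[0]])
for k in range(0,n,8): print(str([[round(float(v@X),3),round(float(v@Y),3),0,0,0] for v in D[k:k+8]]).replace(" ",""))
E
python3 arc.py 1.5 24
```

```text
gate 0.0026494612023477415 radius 0.2158885243381884 [-0.8 -0.5  5.4]
[[-0.054,-0.003,0,0,0],[-0.054,-0.005,0,0,0],[-0.053,-0.008,0,0,0],[-0.052,-0.012,0,0,0],[-0.052,-0.015,0,0,0],[-0.051,-0.018,0,0,0],[-0.049,-0.021,0,0,0],[-0.048,-0.024,0,0,0]]
[[-0.046,-0.027,0,0,0],[-0.045,-0.03,0,0,0],[-0.043,-0.033,0,0,0],[-0.04,-0.035,0,0,0],[-0.038,-0.038,0,0,0],[-0.036,-0.04,0,0,0],[-0.033,-0.042,0,0,0],[-0.03,-0.044,0,0,0]]
[[-0.028,-0.046,0,0,0],[-0.025,-0.048,0,0,0],[-0.022,-0.049,0,0,0],[-0.019,-0.05,0,0,0],[-0.015,-0.052,0,0,0],[-0.012,-0.052,0,0,0],[-0.009,-0.053,0,0,0],[-0.006,-0.053,0,0,0]]
```

Gripped (16 mm, 68 N). Swinging.

Call:
move_arm(commands=[[[-0.054,-0.003,0,0,0],[-0.054,-0.005,0,0,0],[-0.053,-0.008,0,0,0],[-0.052,-0.012,0,0,0],[-0.052,-0.015,0,0,0],[-0.051,-0.018,0,0,0],[-0.049,-0.021,0,0,0],[-0.048,-0.024,0,0,0]]])

```text
t: 11.35
position: [0.6767, -0.0096, 0.2906]
eef_rot: [[-0.163, 0.987, 0.001], [0.987, 0.163, 0.0], [0.0, 0.001, -1.0]]
contact_force: [-1.6, 3.2, 8.1]
gripper_width: 0.187
grasp_force: 68.3
```

```bash
python3 arc.py 1.5 16
```

```text
gate 0.5074328297789783 radius 0.2161327041140733 [-1.6  3.2  8.1]
[[-0.045,-0.03,0,0,0],[-0.044,-0.03,0,0,0],[-0.042,-0.033,0,0,0],[-0.04,-0.035,0,0,0],[-0.038,-0.038,0,0,0],[-0.035,-0.04,0,0,0],[-0.033,-0.042,0,0,0],[-0.03,-0.044,0,0,0]]
[[-0.027,-0.046,0,0,0],[-0.024,-0.048,0,0,0],[-0.021,-0.049,0,0,0],[-0.018,-0.05,0,0,0],[-0.015,-0.051,0,0,0],[-0.012,-0.052,0,0,0],[-0.009,-0.053,0,0,0],[-0.006,-0.053,0,0,0]]
```

Call:
move_arm(commands=[[[-0.045,-0.028,0,0,0],[-0.044,-0.03,0,0,0],[-0.042,-0.033,0,0,0],[-0.04,-0.035,0,0,0],[-0.038,-0.038,0,0,0],[-0.035,-0.04,0,0,0],[-0.033,-0.042,0,0,0],[-0.03,-0.044,0,0,0]]])

```text
t: 12.15
position: [0.6177, -0.0972, 0.2906]
eef_rot: [[-0.163, 0.987, 0.002], [0.987, 0.163, -0.0], [-0.001, 0.002, -1.0]]
contact_force: [4.0, 1.4, 5.0]
gripper_width: 0.19
grasp_force: 68.4
```

```bash
python3 arc.py 1.5 8
```

```text
gate 1.0015358568156887 radius 0.2157414954754352 [4.  1.4 5. ]
[[-0.027,-0.047,0,0,0],[-0.025,-0.048,0,0,0],[-0.022,-0.049,0,0,0],[-0.019,-0.05,0,0,0],[-0.015,-0.051,0,0,0],[-0.012,-0.052,0,0,0],[-0.009,-0.053,0,0,0],[-0.006,-0.053,0,0,0]]
```

Call:
move_arm(commands=[[[-0.027,-0.047,0,0,0],[-0.025,-0.048,0,0,0],[-0.022,-0.049,0,0,0],[-0.019,-0.05,0,0,0],[-0.015,-0.051,0,0,0],[-0.012,-0.052,0,0,0],[-0.009,-0.053,0,0,0],[-0.006,-0.053,0,0,0]]])

```text
t: 12.95
position: [0.5235, -0.1466, 0.2906]
eef_rot: [[-0.163, 0.987, 0.002], [0.987, 0.163, -0.001], [-0.001, 0.002, -1.0]]
contact_force: [3.4, 1.2, 6.5]
gripper_width: 0.189
grasp_force: 68.5
```

Call:
move_arm(commands=[[[0,0,0,0,0],[0,0,0,0,0],[0,0,0,0,0],[0,0,0,0,0],[0,0,0,0,0]]])

```text
t: 13.45
position: [0.5245, -0.1462, 0.2906]
eef_rot: [[-0.163, 0.987, 0.002], [0.987, 0.163, -0.001], [-0.001, 0.002, -1.0]]
contact_force: [5.0, -2.5, 8.5]
gripper_width: 0.191
grasp_force: 68.5
```

```bash
python3 arc.py 1.5 1; python3 - <<'E'
from plant import env
import cv2,numpy as np
s=env.get_state();print(s["qd"].round(3),s["grasp_force"],s["t"])
cv2.imwrite("pics/end.png",np.hstack([env.grab_frame("side")[120:320,200:440],env.grab_frame("wrist")[:200,:400]]))
E
```

```text
gate 1.4952221149004152 radius 0.21534584012335092 [ 5.  -2.5  8.5]
[[-0.001,-0.004,0,0,0]]
[-0.     0.001 -0.    -0.001 -0.    -0.002] 68.46849918365479 13.45
```

View pics/end.png

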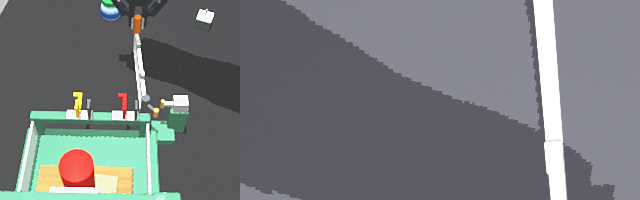

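The gate is open at about 1.5 rad, the post is gripped and everything is still, so I'm handing in.

```bash
python3 -c "
from plant import env
print(env.job_done())"
```

```text
the job is handed in; nothing more can be done
None
```

I drew the red bolt, then the yellow, swung the gate to about 1.5 rad past its click, and handed in at about 13.5 s with the post still gripped at 68 N; the result was not reported back to me.

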